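# Send the mountain railway car into its shed

### The job

Turn the toy turntable (the red post is its handle) until it stops with its track lined up with the shed, the teal car riding on it. Then push the car along the track, without lifting it off, through the yellow spring flaps and far enough into the shed that both flaps swing fully shut behind it; leave the turntable lined up and do not shift or tip the other toys.

Things in the scene. Friction and masses are not known exactly. Their poses are not given: they have to be found in the camera images.
- station: Fixed base: round turntable pit and cream open-topped engine shed, red trim, no roof or lintel, so a finger can follow the car in from above. Origin: on the table under the turntable's axis; x points from turntable into the shed, z up. Shed floor 11.5 mm above the table; side walls (inner faces y +-44 mm) and back wall (inner face x 270 mm) 76 mm above the table
- doorway (a point): Middle of the shed's doorway at floor level (station x 100, y 0, z 11.5 mm), axes as the station. Clear width 76 mm between red posts, whose tops are 78 mm above the table; behind it two 8 mm high curbs, 58 mm apart and flared at the mouth, guide the car
- flap_left (a joint): Left (station +y) yellow flap, upright leaf 34 x 48 x 4 mm on a vertical pin at station x 100, y +36 mm, lower edge 23.5 mm above the table. 0 = shut across the doorway, grows to 1.57 rad as it swings into the shed, never outward. A light spring (0.010 N m shut, 0.034 wide open) shuts it; it needs 36 mm clear behind the doorway to close
- flap_right (a joint): Right (station -y) yellow flap, mirror image of the left one (hinge at y -36 mm), same values and spring
- deck_center (a point): Centre of the grey turntable deck's upper face, on the axis, 12 mm above the table. x axis along the deck's track, z up; lined up when this x points along station x. The deck is a disc of radius 90 mm that starts 0.7 to 1.3 rad counterclockwise (from above) of lined up; friction (0.05 N m) holds it where it is left. Two curbs 8 mm high, 150 mm long, 56 mm apart keep the car on the track
- post_top (a point): Top of the red upright post on the deck: 16 mm diameter, 40 mm tall, top 52 mm above the table, 66 mm from the axis in the deck's +y direction. Push or pinch it to turn the deck clockwise until the small red lug on the deck's rim beside it (17 mm high) meets the brass stop block on the base (18 mm high, station x 5 to 17, y 89 to 99 mm): there the tracks are lined up
- car: Teal railway car, loose, 100 mm long (x), 50 mm wide (y), about 54 mm tall, with flat ends, about 0.16 kg; it slides on its underframe. Origin: centre of its underside, z up, x along its length and along the deck track; it starts on the deck within about 15 mm of the deck centre
- booth: Grey plastic ticket booth, bystander, roof 100 x 104 mm, 110 mm tall; origin at the centre of its underside
- tub: Round translucent parts tub with blue twist cap, bystander, 100 mm diameter, 75 mm tall; origin at the centre of its underside
- globe: Round glass lamp shade with brass rim, bystander, fragile, 96 mm diameter, 97 mm tall; origin at the centre of its underside
- rack_track: Loose wooden rack track segment, bystander, 45 x 160 mm (y), 15 mm thick; origin at the centre of its underside
There are look-alikes about, which are no part of the job. Of the things like the car, leave any that is pink; of the rest the smaller one is meant.

How it is judged (in metres and radians):
On the way, in this order (a step that is already met when the one before it is completed fails the run):
1. the turntable is lined up with the shed (within 0.06 rad), with the car still on the deck (centre within 50 mm of the deck centre) (angle between the x axis of deck_center and the x axis of station, either way round below 0.06 rad and horizontal distance between car and deck_center below 0.05 m), for 0.1 s.
2. the car is in the doorway, on the floor, holding both flaps open by 0.5 rad or more (value of joint each of flap_left, flap_right above 0.5 rad and horizontal distance between car and doorway below 0.06 m and z of car in the frame of station below 0.025 m), for 0.05 s.
At the end, for the whole second after the job is handed in: The car stands still and level on the shed floor, its centre 180 to 230 mm from the turntable axis along the station's x and within 20 mm of the middle line; both flaps are shut (below 0.1 rad); the turntable is still lined up with the shed (within 0.1 rad) (x of car in the frame of station between 0.18 and 0.23 m and y of car in the frame of station between -0.02 and 0.02 m and z of car in the frame of station below 0.02 m and angle between car's own z axis and vertical below 0.15 rad and value of joint each of flap_left, flap_right below 0.1 rad and angle between the x axis of deck_center and the x axis of station, either way round below 0.1 rad and linear speed of car below 0.01 m/s); the robot touches nothing.
It fails at once if the car is lifted off the track (underside more than 30 mm above the table) or tipped by more than 0.4 rad (z of car in the frame of station above 0.03 m or angle between car's own z axis and vertical above 0.4 rad).
It fails at once if a bystander toy is moved by more than 25 mm (distance of any of booth, tub, globe, rack_track from where it was at the start of the episode above 0.025 m).
It fails at once if an upright bystander toy is tipped by more than 0.4 rad (angle between any of booth, tub, globe's own z axis and vertical above 0.4 rad).
It also fails if it takes over 48 s, if anything falls off the work surface, if the arm or the gripper's body presses on something with over 40 N, if the wrist force passes 120 N, or if a joint passes its speed limit or range.

### The arm

A 6-joint arm with a two-finger parallel gripper is mounted at the origin on the work surface. World frame = base frame: x ahead of the robot, y to its left, z up, the work surface at z = 0. Lengths are in m, angles in degrees, forces in N, time in s.
With the tool pointing down it reaches from about 0.275 to 0.75 m from the base axis. Payload 10.2 kg.
Tool frame: the origin (TCP) lies midway between the tips of the shut fingers; the grasp point (between the pads) lies 19 mm behind it (manip.grasp_offset is the distance from the TCP to the grasp point, in m); z points along the fingers, y is the line along which they close (so a half turn about z gives the same grasp; the last joint's range is limited). The gripper opens to 85 mm and grips with 20 to 120 N. Pads are 22 mm wide; open, the fingers measure 114 mm over their backs; the gripper's body (76 mm by 85 mm) begins 54 mm behind the grasp point. The pads swing forward as they close: fully open they stand 13 mm farther back than shut.
Start: joints at [-80.294, 17.928, 85.812, -0, 76.261, -12.8], TCP at [0.201, -0.485, 0.231] pointing down, gripper open.
Joint ranges: [-168.41, 168.41], [-55.51, 124.54], [10.69, 146.95], [-70.63, 250.63], [1, 178], [-165.06, 165.06]. Speed limits (degrees/s): [136.94, 136.94, 172.46, 180, 180, 180].

### API

Orientations are given as a 3x3 rotation matrix whose columns are the frame's x, y, z axes.
In Python, from cell import manip gives the robot as it stands.
- The arm moves only by the tool carry_out, never from a script. Its arguments are lists of equal length, an entry for each row: "travel": the shift along the tool's x, y, z as a fraction of full scale, a list of three; "twist": the turn, a rotation vector about the tool's x, y, z as a fraction of full scale, a list of three; "fingers": the closure, from -1 (fully open) to 1 (shut), so that 0 is half open. In form: {"travel": [[dx, dy, dz], ...], "twist": [[ax, ay, az], ...], "fingers": [fingers, ...]}. A call has 1 to 10 rows; each row is the pose to reach, as a shift and turn from the pose commanded when the call began, along the tool's axes at that moment; what a row does not reach only later rows make up. Full scale, the value 1, is 25 cm for a shift and 0.5 rad for a turn. A row lasts 1/8 s, in which the tool goes at most 62.5 mm and 10.7 degrees, less where a joint would pass 70% of its speed; a pose out of reach is approached as far as the arm can. A call with a number of a shift or a turn outside -1 to 1 is refused whole. A call with a gripper value outside its range is refused whole. The fingers move at their own pace and stop on an object; "force" is the grip in N (left out, the last holds). Time passes only in rows, so rows that repeat a pose let the fingers close. It gives the time, the measured TCP pose, the force, the opening and the grip force at its end, in the units of the state.
- manip.get_obs(): the state, without advancing time (a new reading comes with each control period).
- manip.grab_frame(name): name is "scene" or "top"; returns a dict with "img" (384x512x3 uint8, red, green, blue), "intrinsics" (3x3 intrinsics, pixels), "rvec" (rotation vector, rad) and "tvec" (3), from world to camera coordinates, as OpenCV has them. Camera axes: x right, y down, z forward; pixel columns grow to the right and rows downward; lengths in m; the calibration is good to about 2 mm. A picture is of the moment at which its call begins. There is no depth.
- manip.job_done(): hands the job in; it is judged then, once.
Trained networks look in a picture, given as the dict that the camera call returned (one of the last four; its "shot" number tells which), for a name from the list of things; names that differ only in an ending like _2 or _b are one class to them, and where a whole thing is asked for, a point or a joint stands for the part that bears it (a point fixed in the world has none). Each returns a list of dicts, best first, with "p" (0 to 1); they miss things now and then, are a little off and sometimes report something else, mostly with a low value. They report only what shows in the picture. A call takes as long as a camera call. They do not tell look-alikes from the thing itself.
- manip.recognise(name, picture): "at" ([column, row] in pixels, amid what is visible of it).
- manip.regions_of(name, picture): "mask" (384x512 bool, what is visible of it) and "at" ([column, row] in pixels, amid what is visible of it).
- manip.spot_point(name, picture): "at" ([column, row] in pixels: a listed point, or the origin of a listed thing).
The state is a dict: "t": time; "joint_pos": joint angles; "dq": joint speeds; "joint_torque": joint torques, N m; "tcp_pos": TCP position; "tool_rot": TCP orientation; "contact_force": force on the tool from outside, world axes, zero at the start; "torque": the same for the moment, N m; "gripper_width": finger opening in m; "grip_force": force on a finger pad.
Only numpy, scipy, OpenCV 4.12 (cv2) and the standard library are available. Lean on these libraries where they do the work, as an engineer would, in place of code of your own. Each camera call takes 0.05 s, during which the arm holds its last target. There are 200 camera calls.

## Working session

There is one attempt and no reset: what is moved stays moved. The work goes in short steps, Python scripts to look and compute and a tool call to move; the robot and the scene stay as the last step left them, time stands still between calls to the robot, and variables do not carry over. Pictures are saved under pics/ and viewed, at most 10 in all, crops included, and the job is handed in when it is done.

Besides the shell and the picture viewer there is one more tool, called after "Call:" by a JSON object that holds its "name" and its "arguments", one argument or row to a line. carry_out: Moves the arm, as the interface text tells. Shift numbers are shares of 25 cm and turn numbers shares of 0.5 rad, none past 1 either way. Its arguments: {"type":"object","properties":{"travel":{"type":"array"},"twist":{"type":"array"},"fingers":{"type":"array"},"force":{"type":"number"}},"required":["travel","twist","fingers"]}

```bash
mkdir -p pics; cat > h.py <<'E'
import numpy as np, cv2
from cell import manip
def ray(f,p):
    K=np.array(f["intrinsics"]);R=cv2.Rodrigues(np.array(f["rvec"],float))[0];t=np.array(f["tvec"],float).ravel()
    d=R.T@np.linalg.inv(K)@np.array([p[0],p[1],1.]);return -R.T@t,d
def at(f,p,z):
    c,d=ray(f,p);return c+d*(z-c[2])/d[2]
def px(f,P):
    return cv2.projectPoints(np.array(P,float).reshape(-1,3),np.array(f["rvec"],float),np.array(f["tvec"],float),np.array(f["intrinsics"],float),None)[0].reshape(-1,2)
E
python3 - <<'E'
from h import *
np.set_printoptions(precision=3,suppress=True)
ims=[]
for n in("scene","top"):
    f=manip.grab_frame(n);ims.append(f["img"][:,:,::-1])
    print(n,ray(f,(256,192)))
    for nm,z in(("station",0),("doorway",.0115),("deck_center",.012),("post_top",.052),("car",.012),("booth",0),("tub",0),("globe",0),("rack_track",0)):
        for r in manip.spot_point(nm,f)[:4]:
            print(nm,round(r["p"],2),np.array(r["at"]),at(f,r["at"],z))
    cv2.imwrite(f"pics/{n}0.png",cv2.resize(ims[-1],(800,600)))
E
```

```text
scene (array([ 0.91 , -0.34 ,  0.907]), array([-0.392,  0.333, -0.858]))
doorway 0.71 [258.9 208.9] [ 0.547 -0.023  0.011]
post_top 0.8 [222.1 246.2] [ 0.581 -0.177  0.052]
post_top 0.23 [166.6 337.9] [ 0.667 -0.405  0.052]
car 0.96 [142.2 272.3] [ 0.484 -0.364  0.012]
car 0.78 [246.7 237.8] [ 0.591 -0.106  0.012]
car 0.62 [307.8 296.5] [ 0.809 -0.097  0.012]
booth 0.79 [165.5 339. ] [ 0.653 -0.413  0.   ]
tub 0.8 [319.6 111. ] [0.403 0.379 0.   ]
globe 0.85 [362.2 155.8] [0.619 0.341 0.   ]
rack_track 0.57 [129.9 213.6] [ 0.311 -0.297  0.   ]
top (array([0.482, 0.001, 1.247]), array([ 0.044, -0.017, -0.999]))
station 0.34 [301.5 182. ] [ 0.574 -0.175  0.   ]
doorway 0.62 [255.3 191.4] [ 0.538 -0.018  0.012]
deck_center 0.96 [279.9 183.9] [ 0.565 -0.1    0.012]
post_top 0.62 [300.4 181.8] [ 0.571 -0.164  0.052]
car 0.77 [282.  176.4] [ 0.59  -0.107  0.012]
car 0.61 [274.3 115.4] [ 0.797 -0.078  0.012]
car 0.58 [355.3 211. ] [ 0.479 -0.356  0.012]
booth 0.67 [368.3 158.3] [ 0.659 -0.402  0.   ]
tub 0.82 [130.6 227.1] [0.411 0.398 0.   ]
globe 0.69 [147.3 162.1] [0.631 0.349 0.   ]
globe 0.18 [252.5 188.8] [ 0.547 -0.008  0.   ]
rack_track 0.77 [333.9 266. ] [ 0.292 -0.288  0.   ]
rack_track 0.56 [130. 229.] [0.405 0.4   0.   ]
```

View pics/scene0.png

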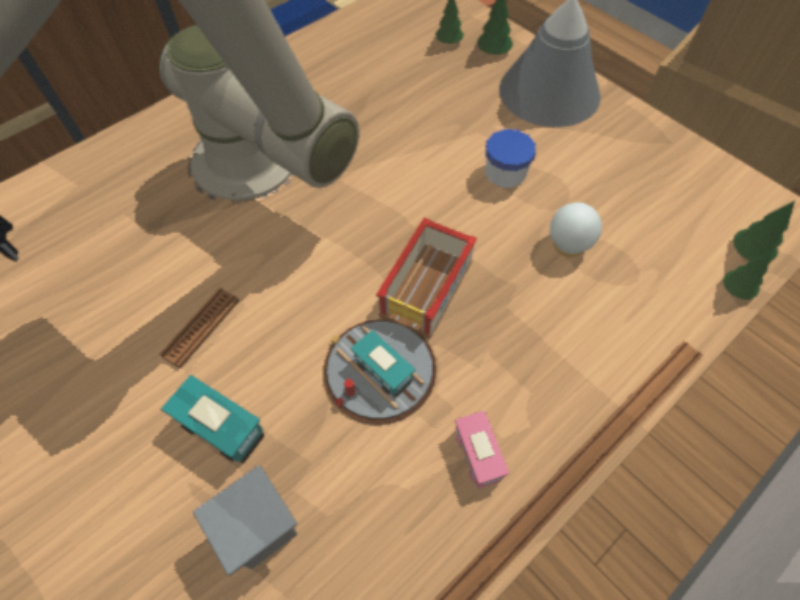

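View pics/top0.png

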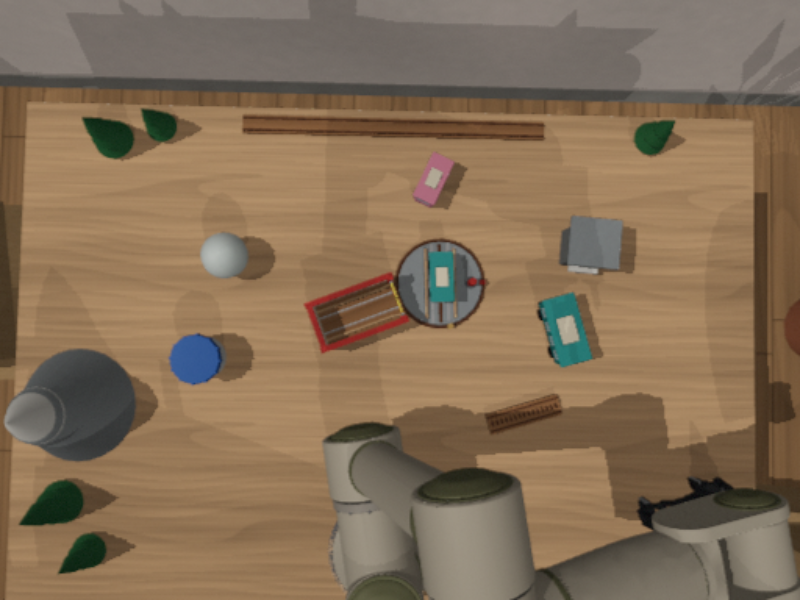

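The candidates for the car, in scene pixels of the 800-wide view, are:
- **Small teal car on the deck**, (384,362)
- **Larger teal car**, (212,415)
- **Pink car**, (482,447)

The car meant is the small teal one on the deck: it isn't pink and is smaller than the other teal one. I'll confirm it in a crop while fitting the station.

```bash
cat >> h.py <<'E'
def ortho(f,z,c=(.55,-.08),half=.2,s=1000.):
    # 1 px = 1/s m ; column right = -y, row down = -x
    n=int(2*half*s); q=np.array([[0,0],[n,0],[n,n],[0,n]],np.float32)
    W=[[c[0]+half-v/s,c[1]+half-u/s,z] for u,v in q]
    M=cv2.getPerspectiveTransform(q,px(f,W).astype(np.float32))
    return cv2.warpPerspective(f["img"],M,(n,n),flags=cv2.WARP_INVERSE_MAP|cv2.INTER_LINEAR)
def o2w(p,c=(.55,-.08),half=.2,s=1000.):
    p=np.atleast_2d(p);return np.c_[c[0]+half-p[:,1]/s,c[1]+half-p[:,0]/s]
E
python3 - <<'E'
from h import *
np.set_printoptions(precision=4,suppress=True)
out=[]
for n in("top","scene"):
    f=manip.grab_frame(n)
    a=ortho(f,.076);h=cv2.cvtColor(a,cv2.COLOR_RGB2HSV)
    red=(((h[...,0]<6)|(h[...,0]>174))&(h[...,1]>150)&(h[...,2]>70)).astype(np.uint8)
    nn,lab,st,_=cv2.connectedComponentsWithStats(red); k=1+np.argmax(st[1:,4])
    pts=np.argwhere(lab==k)[:,::-1].astype(np.float32)
    r=cv2.minAreaRect(pts);print(n,"shed rect centre",o2w(r[0]),"size",r[1],"corners",o2w(cv2.boxPoints(r)).tolist())
    for i,nm in enumerate(("deck_center",)):
        m=manip.regions_of(nm,f)
        if m:
            g=dict(f);g["img"]=np.repeat((m[0]["mask"]*255).astype(np.uint8)[...,None],3,2)
            o=ortho(g,.012)[...,0]>127;cs,_=cv2.findContours(o.astype(np.uint8),0,1);c=max(cs,key=cv2.contourArea)
            e=cv2.fitEllipse(c);mc=cv2.minEnclosingCircle(c);print(nm,m[0]["p"],"ell",o2w(e[0]),e[1],"circ",o2w(mc[0]),mc[1])
    b=ortho(f,.066); h=cv2.cvtColor(b,cv2.COLOR_RGB2HSV)
    teal=((h[...,0]>78)&(h[...,0]<98)&(h[...,1]>150)&(h[...,2]>90)).astype(np.uint8)
    cs,_=cv2.findContours(teal,0,1)
    for c in cs:
        if cv2.contourArea(c)>800:
            r=cv2.minAreaRect(c);print("teal@.066",o2w(r[0]),r[1],r[2])
    out.append(ortho(f,.012))
cv2.imwrite("pics/o1.png",np.hstack(out)[:,:,::-1])
E
```

```text
top shed rect centre [[0.4681 0.0433]] size (15.969799995422363, 169.16847229003906) corners [[0.444068968296051, 0.12482760846614838], [0.5068965554237366, -0.03224138170480728], [0.49206897616386414, -0.038172416388988495], [0.4292413890361786, 0.11889657378196716]]
deck_center 0.7 ell [[ 0.576  -0.1021]] (178.01046752929688, 182.3323211669922) circ [[ 0.5786 -0.1041]] 94.91358947753906
teal@.066 [[ 0.5845 -0.1028]] (99.53523254394531, 47.865272521972656) 87.99044799804688
scene shed rect centre [[0.4681 0.0392]] size (13.741524696350098, 176.94390869140625) corners [[0.4402533173561096, 0.12346292287111282], [0.5087135434150696, -0.039700619876384735], [0.4960421919822693, -0.04501727968454361], [0.4275819957256317, 0.11814627051353455]]
deck_center 0.66 ell [[ 0.5762 -0.1101]] (179.34561157226562, 181.53964233398438) circ [[ 0.5762 -0.1123]] 94.12225341796875
```

View pics/o1.png

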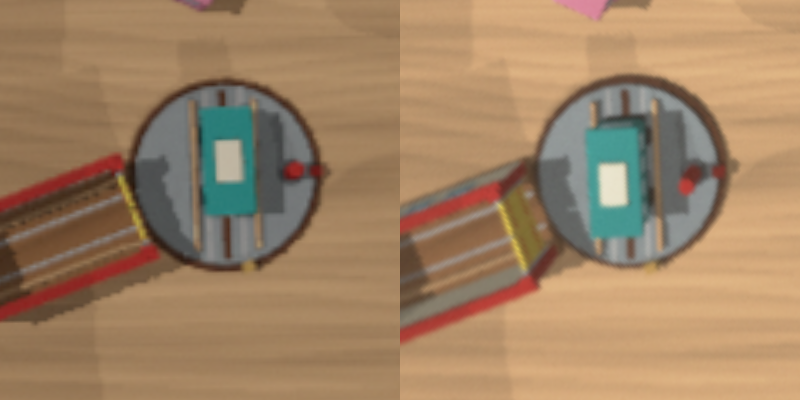

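The crop confirms it: the small teal car sits on the deck between the curbs, with the red post at (293,170) and the brass stop at (249,267) in the left half. Next I'll refine the station's yaw.

```bash
python3 - <<'E'
from h import *
np.set_printoptions(precision=4,suppress=True)
for n in("top","scene"):
    f=manip.grab_frame(n);kw=dict(c=(.54,-.02),half=.25)
    a=ortho(f,.076,**kw);h=cv2.cvtColor(a,cv2.COLOR_RGB2HSV)
    red=(((h[...,0]<6)|(h[...,0]>174))&(h[...,1]>150)&(h[...,2]>70))
    w=o2w(np.argwhere(red)[:,::-1],**kw)
    best=None
    for yaw in np.radians(np.arange(105,118,.25)):
        ux=np.array([np.cos(yaw),np.sin(yaw)]);uy=np.array([-ux[1],ux[0]])
        d=w-[.577,-.107];x=d@ux;y=d@uy;s=(x>.115)&(x<.255)&(abs(y)<.08)
        H,e=np.histogram(y[s],np.arange(-.08,.081,.001));sc=(H.astype(float)**2).sum()
        if best is None or sc>best[0]:
            L=y[s][y[s]>.02];R=y[s][y[s]<-.02];best=(sc,np.degrees(yaw),L.mean(),R.mean(),L.std(),R.std(),np.percentile(x[abs(y)<.03],[5,50,95]))
    print(n,best)
    p=manip.spot_point("post_top",f)[0];print(p["p"],at(f,p["at"],.052))
    h=cv2.cvtColor(f["img"],cv2.COLOR_RGB2HSV)
    # pit ring: dark-brown rim circle on z~.012
    a=cv2.cvtColor(ortho(f,.012),cv2.COLOR_RGB2GRAY);a=cv2.GaussianBlur(a,(5,5),0)
    c=cv2.HoughCircles(a,cv2.HOUGH_GRADIENT_ALT,1.5,100,param1=150,param2=.5,minRadius=80,maxRadius=110)
    if c is not None:print([ (o2w(k[:2]),k[2]) for k in c[0]])
E
```

```text
top (np.float64(438721.0), np.float64(111.0), np.float64(0.04913074727319961), np.float64(-0.04621582384018896), np.float64(0.0034922198518752357), np.float64(0.003325909321968332), array([-0.0607,  0.2743,  0.2809]))
0.79 [ 0.5752 -0.1725  0.052 ]
[(array([[ 0.582, -0.105]], dtype=float32), np.float32(90.52963))]
scene (np.float64(383058.0), np.float64(111.25), np.float64(0.04852519489365823), np.float64(-0.046451222200175085), np.float64(0.0029515796870817758), np.float64(0.0030652595855059184), array([-0.1032,  0.2702,  0.2766]))
0.55 [ 0.5758 -0.1652  0.052 ]
[(array([[ 0.579 , -0.1095]], dtype=float32), np.float32(97.919235)), (array([[ 0.579 , -0.1095]], dtype=float32), np.float32(89.24789))]
```

```bash
cat >> h.py <<'E'
C=np.array([.5765,-.1075]);YAW=np.radians(111.1)
def st(x,y): # station->world
    c,s=np.cos(YAW),np.sin(YAW);return C+[c*x-s*y,s*x+c*y]
def tool():
    o=manip.get_obs();return o,np.array(o["tcp_pos"]),np.array(o["tool_rot"])
def row(P,x_ang=None,p=None,R=None):
    """fractions for target world P and tool-x heading (deg), tool down"""
    if R is None:o,p,R=tool()
    t=R.T@(np.array(P)-p)/.25
    r=np.zeros(3)
    if x_ang is not None:
        a=np.radians(x_ang);x=np.array([np.cos(a),np.sin(a),0]);z=np.array([0,0,-1.]);T=np.c_[x,np.cross(z,x),z]
        r=cv2.Rodrigues(R.T@T)[0].ravel()/.5
    return t,r
E
python3 - <<'E'
from h import *
np.set_printoptions(precision=3,suppress=True)
o,p,R=tool();print(p,R,o["joint_pos"],o["contact_force"])
print(np.degrees(np.arctan2(R[1,0],R[0,0])))
for z in(.231,.12):print(row([.604,-.174,z],180),row([.604,-.174,z],0))
print(st(-.0,.066),st(-.1,0),st(.2,0))
E
```

```text
[ 0.201 -0.485  0.231] [[ 0.924  0.383  0.   ]
 [ 0.383 -0.924  0.   ]
 [ 0.    -0.    -1.   ]] [-80.294  17.929  85.812   0.001  76.261 -12.8  ] [-0.266  0.063 -0.437]
22.50535006407117
(array([ 1.966, -0.532,  0.001]), array([ 0.   , -0.   , -5.498])) (array([ 1.966, -0.532,  0.001]), array([-0.   , -0.   ,  0.786]))
(array([ 1.966, -0.532,  0.445]), array([ 0.   , -0.   , -5.498])) (array([ 1.966, -0.532,  0.445]), array([-0.   , -0.   ,  0.786]))
[ 0.515 -0.131] [ 0.612 -0.201] [0.505 0.079]
```

Call:
{"name": "carry_out", "arguments": {
  "travel": [
    [0.25,-0.07,0],
    [0.5,-0.14,0],
    [0.75,-0.2,0],
    [1,-0.27,0],
    [1,-0.27,0]
  ],
  "twist": [
    [0,0,-0.3],
    [0,0,-0.6],
    [0,0,-1],
    [0,0,-1],
    [0,0,-1]
  ],
  "fingers": [1,1,1,1,1]
}}

```text
t: 2.02
tcp_pos: [0.4083, -0.3246, 0.2313]
tool_rot: [[0.624, 0.782, 0.0], [0.782, -0.624, 0.0], [0.0, 0.0, -1.0]]
contact_force: [-0.6, 0.0, -0.8]
gripper_width: 0.0001
grip_force: 0.0
```

```bash
python3 - <<'E'
from h import *
np.set_printoptions(precision=3,suppress=True)
print(row([.604,-.174,.15],180))
E
```

```text
(array([0.959, 0.236, 0.326]), array([ 0.001, -0.   , -4.488]))
```

Call:
{"name": "carry_out", "arguments": {
  "travel": [
    [0.24,0.06,0],
    [0.48,0.12,0],
    [0.72,0.18,0.1],
    [0.96,0.24,0.2],
    [0.96,0.24,0.32]
  ],
  "twist": [
    [0,0,-0.3],
    [0,0,-0.6],
    [0,0,-1],
    [0,0,-1],
    [0,0,-1]
  ],
  "fingers": [1,1,1,1,1]
}}

```text
t: 2.65
tcp_pos: [0.6053, -0.1761, 0.1504]
tool_rot: [[0.174, 0.985, 0.001], [0.985, -0.174, -0.0], [-0.0, 0.001, -1.0]]
contact_force: [0.1, -0.7, -0.4]
gripper_width: -0.0003
grip_force: 0.0
```

Call:
{"name": "carry_out", "arguments": {
  "travel": [
    [0,0,0],
    [0,0,0],
    [0,0,0]
  ],
  "twist": [
    [0,0,-0.35],
    [0,0,-0.7],
    [0,0,-1]
  ],
  "fingers": [1,1,1]
}}

```text
t: 3.02
tcp_pos: [0.603, -0.1786, 0.1511]
tool_rot: [[-0.321, 0.947, -0.0], [0.947, 0.321, -0.0], [0.0, -0.0, -1.0]]
contact_force: [-0.1, 0.3, 0.5]
gripper_width: -0.0
grip_force: 0.0
```

Call:
{"name": "carry_out", "arguments": {
  "travel": [
    [0,0,0],
    [0,0,0],
    [0,0,0]
  ],
  "twist": [
    [0,0,-0.35],
    [0,0,-0.7],
    [0,0,-1]
  ],
  "fingers": [1,1,1]
}}

```text
t: 3.4
tcp_pos: [0.603, -0.1787, 0.1512]
tool_rot: [[-0.735, 0.678, -0.0], [0.678, 0.735, -0.0], [0.0, -0.0, -1.0]]
contact_force: [-0.5, -0.3, 0.5]
gripper_width: -0.0002
grip_force: 0.0
```

Call:
{"name": "carry_out", "arguments": {
  "travel": [
    [0,0,0],
    [0,0,0],
    [0,0,0],
    [0,0,0]
  ],
  "twist": [
    [0,0,-0.35],
    [0,0,-0.7],
    [0,0,-1],
    [0,0,-1]
  ],
  "fingers": [1,1,1,1]
}}

```text
t: 3.9
tcp_pos: [0.6031, -0.1785, 0.1512]
tool_rot: [[-0.969, 0.248, -0.0], [0.248, 0.969, -0.0], [0.0, -0.0, -1.0]]
contact_force: [1.9, 1.1, -1.0]
gripper_width: 0.0
grip_force: 0.0
```

```bash
python3 - <<'E'
from h import *
np.set_printoptions(precision=3,suppress=True)
o,p,R=tool();print(p,o["joint_pos"]);print(row([.604,-.174,.026],180))
for n in("scene","top"):
    f=manip.grab_frame(n)
    for q in manip.spot_point("post_top",f)[:2]:print(n,q["p"],at(f,q["at"],.052))
    cv2.imwrite(f"pics/a_{n}.png",cv2.resize(f["img"][100:330,130:430,::-1],None,fx=2.6,fy=2.6))
E
```

```text
[ 0.603 -0.178  0.151] [ -27.138   34.754   72.543   -0.01    72.714 -102.748]
(array([0.001, 0.018, 0.501]), array([-0.   , -0.   , -0.502]))
scene 0.77 [ 0.579 -0.172  0.052]
top 0.74 [ 0.574 -0.177  0.052]
```

View pics/a_scene.png

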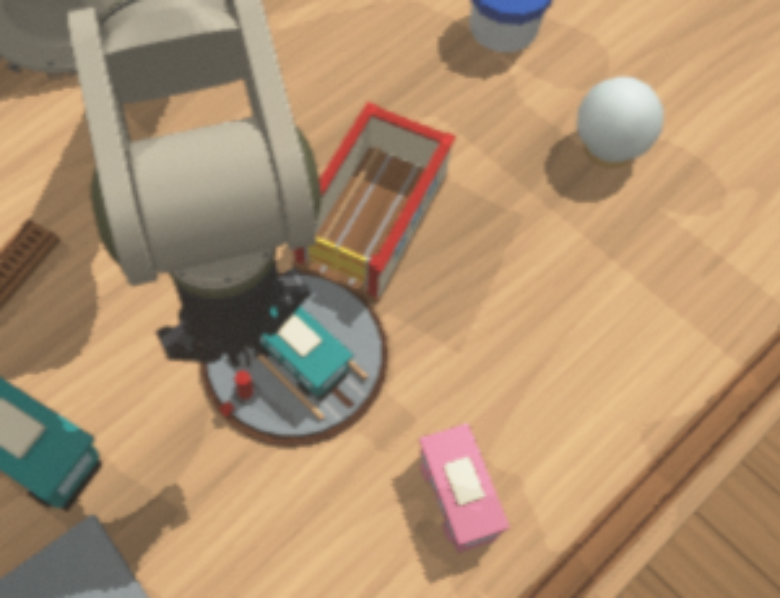

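Call:
{"name": "carry_out", "arguments": {
  "travel": [
    [-0.02,0.02,0.15],
    [-0.02,0.02,0.3],
    [-0.02,0.02,0.42],
    [-0.02,0.02,0.5],
    [-0.02,0.02,0.5]
  ],
  "twist": [
    [0,0,-0.3],
    [0,0,-0.5],
    [0,0,-0.5],
    [0,0,-0.5],
    [0,0,-0.5]
  ],
  "fingers": [1,1,1,1,1]
}}

```text
t: 4.72
tcp_pos: [0.6089, -0.1739, 0.0253]
tool_rot: [[-1.0, -0.0, -0.002], [-0.0, 1.0, 0.001], [0.002, 0.001, -1.0]]
contact_force: [1.4, -0.1, -0.1]
gripper_width: 0.0001
grip_force: 0.0
```

```bash
cat >> h.py <<'E'
def arc(phi,back=.019,z=.026,rad=.066):
    a=np.radians(phi);x,y=-back,rad
    return [*st(np.cos(a)*x-np.sin(a)*y,np.sin(a)*x+np.cos(a)*y),z],np.degrees(YAW)+phi
E
python3 - <<'E'
from h import *
np.set_printoptions(precision=3,suppress=True)
o,p,R=tool();print(p,o["contact_force"])
for a in(72,68,64,60,56,52,48,44,42):
    t,r=row(*arc(a));print(a,t,r[2])
E
```

```text
[ 0.609 -0.174  0.025] [ 1.428 -0.141 -0.145]
72 [ 0.04   0.006 -0.003] -0.1073222600656726
68 [ 0.058  0.001 -0.003] 0.032304030032730933
64 [ 0.077 -0.004 -0.003] 0.17193032011984735
60 [ 0.096 -0.007 -0.003] 0.31155661014681096
56 [ 0.115 -0.009 -0.002] 0.45118290006455
52 [ 0.134 -0.009 -0.002] 0.5908091898236106
48 [ 0.153 -0.008 -0.002] 0.7304354793739838
44 [ 0.172 -0.006 -0.002] 0.8700617686649251
42 [ 0.181 -0.004 -0.002] 0.9398749131970067
```

Call:
{"name": "carry_out", "arguments": {
  "travel": [
    [0.04,0.0,0],
    [0.06,0,0],
    [0.077,-0.004,0],
    [0.096,-0.007,0],
    [0.115,-0.009,0],
    [0.134,-0.009,0],
    [0.153,-0.008,0],
    [0.172,-0.006,0],
    [0.181,-0.004,0]
  ],
  "twist": [
    [0,0,0],
    [0,0,0.03],
    [0,0,0.17],
    [0,0,0.31],
    [0,0,0.45],
    [0,0,0.59],
    [0,0,0.73],
    [0,0,0.87],
    [0,0,0.94]
  ],
  "fingers": [1,1,1,1,1,1,1,1,1]
}}

```text
t: 5.85
tcp_pos: [0.5642, -0.1755, 0.0272]
tool_rot: [[-0.891, 0.454, 0.001], [0.454, 0.891, -0.001], [-0.002, -0.0, -1.0]]
contact_force: [0.6, -0.4, -0.3]
gripper_width: 0.0
grip_force: 0.4
```

```bash
python3 - <<'E'
from h import *
np.set_printoptions(precision=3,suppress=True)
o,p,R=tool();print(p,o["contact_force"])
for a in(42,38,34,30,26,22,18,16,14):
    t,r=row(*arc(a));print(a,t,r[2])
E
```

```text
[ 0.564 -0.175  0.027] [ 0.568 -0.42  -0.273]
42 [0.003 0.001 0.005] -0.0024379046535607882
38 [ 0.022 -0.004  0.005] 0.13718840610905958
34 [ 0.04  -0.007  0.005] 0.2768147168436567
30 [ 0.06  -0.009  0.005] 0.41644102752130385
26 [ 0.079 -0.01   0.005] 0.5560673381130327
22 [ 0.098 -0.009  0.005] 0.6956936485895677
18 [ 0.117 -0.007  0.005] 0.8353199589212338
16 [ 0.126 -0.006  0.005] 0.905133114023327
14 [ 0.136 -0.004  0.005] 0.9749462690778375
```

Call:
{"name": "carry_out", "arguments": {
  "travel": [
    [0.022,-0.004,0],
    [0.04,-0.007,0],
    [0.06,-0.009,0],
    [0.079,-0.01,0],
    [0.098,-0.009,0],
    [0.117,-0.007,0],
    [0.136,-0.004,0]
  ],
  "twist": [
    [0,0,0.14],
    [0,0,0.28],
    [0,0,0.42],
    [0,0,0.56],
    [0,0,0.7],
    [0,0,0.84],
    [0,0,0.97]
  ],
  "fingers": [1,1,1,1,1,1,1]
}}

```text
t: 6.72
tcp_pos: [0.5334, -0.1608, 0.0268]
tool_rot: [[-0.577, 0.817, 0.001], [0.817, 0.577, -0.001], [-0.001, 0.0, -1.0]]
contact_force: [0.4, -0.8, 0.7]
gripper_width: 0.0002
grip_force: 0.5
```

```bash
python3 - <<'E'
from h import *
np.set_printoptions(precision=3,suppress=True)
o,p,R=tool();print(p,o["contact_force"])
f=manip.grab_frame("top");g=manip.grab_frame("scene")
cv2.imwrite("pics/b.png",np.hstack([ortho(f,.03),ortho(g,.03)])[:,:,::-1])
for a in(14,10,7,4,2,0,-2,-3):
    t,r=row(*arc(a));print(a,t,r[2])
E
```

```text
[ 0.533 -0.161  0.027] [ 0.423 -0.822  0.711]
14 [-0.002 -0.     0.003] 0.007918122106658099
10 [ 0.016 -0.005  0.003] 0.1475444614755536
7 [ 0.031 -0.008  0.003] 0.2522642160016381
4 [ 0.045 -0.009  0.003] 0.3569839705269362
2 [ 0.054 -0.01   0.003] 0.4267971402098705
0 [ 0.064 -0.011  0.003] 0.4966103098922132
-2 [ 0.074 -0.011  0.003] 0.5664234795738643
-3 [ 0.078 -0.011  0.003] 0.6013300644144002
```

View pics/b.png

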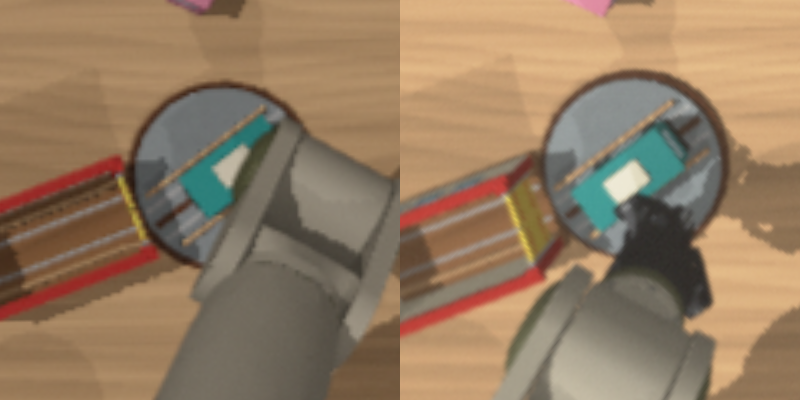

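The deck has turned and is about 14° short of lined up. The car is still between the curbs at (625,180) in the right half. I'll push on to the stop.

Call:
{"name": "carry_out", "arguments": {
  "travel": [
    [0.016,-0.005,0],
    [0.031,-0.008,0],
    [0.045,-0.009,0],
    [0.054,-0.01,0],
    [0.06,-0.011,0],
    [0.064,-0.011,0]
  ],
  "twist": [
    [0,0,0.15],
    [0,0,0.25],
    [0,0,0.35],
    [0,0,0.43],
    [0,0,0.5],
    [0,0,0.5]
  ],
  "fingers": [1,1,1,1,1,1]
}}

```text
t: 7.58
tcp_pos: [0.522, -0.1493, 0.0265]
tool_rot: [[-0.359, 0.933, 0.001], [0.933, 0.359, -0.0], [-0.0, 0.0, -1.0]]
contact_force: [0.9, -0.5, 0.1]
gripper_width: -0.0006
grip_force: 0.4
```

Call:
{"name": "carry_out", "arguments": {
  "travel": [
    [0.006,0,0],
    [0.012,0,0],
    [0.012,0,0]
  ],
  "twist": [
    [0,0,0],
    [0,0,0],
    [0,0,0]
  ],
  "fingers": [1,1,1]
}}

```text
t: 7.95
tcp_pos: [0.521, -0.1469, 0.0264]
tool_rot: [[-0.359, 0.933, 0.001], [0.933, 0.359, -0.001], [-0.001, 0.0, -1.0]]
contact_force: [1.4, -4.6, -0.3]
gripper_width: -0.0001
grip_force: 2.2
```

Call:
{"name": "carry_out", "arguments": {
  "travel": [
    [-0.04,0,0],
    [-0.08,0,0],
    [-0.08,0,-0.2],
    [-0.12,0,-0.4],
    [-0.26,0.13,-0.4],
    [-0.4,0.26,-0.4],
    [-0.4,0.26,-0.4]
  ],
  "twist": [
    [0,0,0],
    [0,0,0],
    [0,0,0],
    [0,0,0],
    [0,0,0],
    [0,0,0],
    [0,0,0]
  ],
  "fingers": [1,1,1,1,1,1,1]
}}

```text
t: 8.82
tcp_pos: [0.6187, -0.2178, 0.125]
tool_rot: [[-0.358, 0.934, -0.0], [0.934, 0.358, 0.0], [0.0, -0.0, -1.0]]
contact_force: [-0.7, 0.9, -1.0]
gripper_width: -0.0002
grip_force: 0.0
```

```bash
python3 - <<'E'
from h import *
np.set_printoptions(precision=4,suppress=True)
o,p,R=tool();print(p,o["contact_force"],o["joint_pos"])
fs=[manip.grab_frame(n) for n in("top","scene")]
a=YAW;
for f in fs:
    b=ortho(f,.06);h=cv2.cvtColor(b,cv2.COLOR_RGB2HSV)
    teal=((h[...,0]>78)&(h[...,0]<98)&(h[...,1]>150)&(h[...,2]>90)).astype(np.uint8)
    w=o2w(np.argwhere(teal)[:,::-1])-C
    u=np.array([np.cos(a),np.sin(a)]);v=np.array([-u[1],u[0]]);x,y=w@u,w@v;s=(abs(y)<.05)&(abs(x)<.1)
    print("car x",np.percentile(x[s],[1,99]),"y",np.percentile(y[s],[1,99]))
    for q in manip.spot_point("post_top",f)[:1]:
        d=at(f,q["at"],.052)[:2]-C;print("post station",d@u,d@v)
cv2.imwrite("pics/c.png",np.hstack([ortho(f,.03) for f in fs])[:,:,::-1])
print(row([*st(-.084,0),.026],np.degrees(YAW)))
E
```

```text
[ 0.6187 -0.2178  0.125 ] [-0.7152  0.8967 -1.014 ] [-29.6126  39.5426  68.3862   0.013   72.0927 -50.6122]
car x [-0.0545  0.0429] y [-0.0219  0.0232]
post station -0.0032855663593742285 0.06731375745991088Traceback (most recent call last):
  File "<stdin>", line 11, in <module>
    return _quantile_unchecked(
        a, q, axis, out, overwrite_input, method, keepdims, weights)
    return _ureduce(a,
                    func=_quantile_ureduce_func,
    ...<5 lines>...
                    overwrite_input=overwrite_input,
                    method=method)
    r = func(a, **kwargs)
    result = _quantile(arr,
                       quantiles=q,
    ...<2 lines>...
                       out=out,
                       weights=wgt)
    slices_having_nans = np.isnan(arr[-1, ...])
                                  ~~~^^^^^^^^^
IndexError: index -1 is out of bounds for axis 0 with size 0
```

```bash
python3 - <<'E'
from h import *
np.set_printoptions(precision=4,suppress=True)
fs=[manip.grab_frame(n) for n in("top","scene")]
for f in fs:
    q=manip.spot_point("post_top",f)[:1]
    if q:
        d=at(f,q[0]["at"],.052)[:2]-C;print("post",np.degrees(np.arctan2(d[1],d[0]))%360-90-111.1)
cv2.imwrite("pics/c.png",np.hstack([ortho(f,.02) for f in fs])[:,:,::-1])
print(row([*st(-.084,0),.026],np.degrees(YAW)))
E
```

```text
post -0.06946224380629928
post -9.403854034148736
(array([0.128 , 0.0053, 0.403 ]), array([ 0.0003,  0.0002, -0.0024]))
```

View pics/c.png

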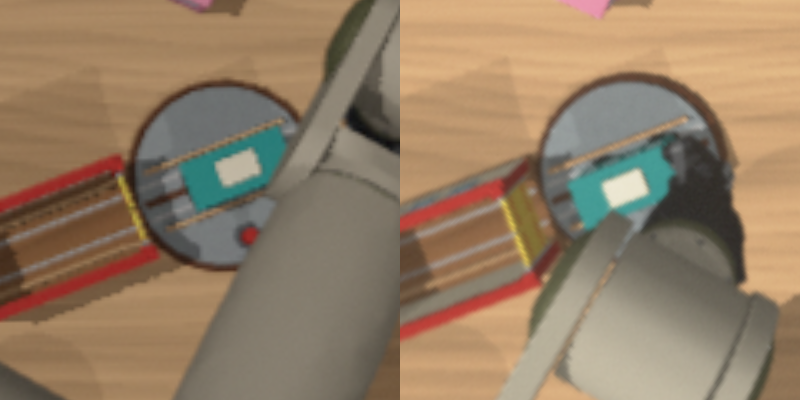

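The deck is lined up: its curbs run parallel to the shed walls, and the car at (235,168) points at the flaps. Next I'll go down behind the car.

Call:
{"name": "carry_out", "arguments": {
  "travel": [
    [0.05,0.005,0],
    [0.1,0.005,0.1],
    [0.1,0.005,0.2],
    [0.1,0.005,0.3],
    [0.1,0.005,0.39],
    [0.1,0.005,0.39]
  ],
  "twist": [
    [0,0,0],
    [0,0,0],
    [0,0,0],
    [0,0,0],
    [0,0,0],
    [0,0,0]
  ],
  "fingers": [1,1,1,1,1,1]
}}

```text
t: 9.93
tcp_pos: [0.6085, -0.1915, 0.0276]
tool_rot: [[-0.359, 0.933, -0.003], [0.933, 0.359, 0.002], [0.003, -0.002, -1.0]]
contact_force: [0.3, -0.6, 0.9]
gripper_width: 0.0
grip_force: 0.0
```

```bash
python3 - <<'E'
from h import *
np.set_printoptions(precision=3,suppress=True)
o,p,R=tool();print(p,o["contact_force"],o["joint_pos"])
for x in (-.07,0,.05,.1,.13,.144): print(x,row([*st(x,0),.028],np.degrees(YAW)))
E
```

```text
[ 0.609 -0.191  0.028] [ 0.315 -0.64   0.926] [-27.971  43.956  76.367   0.007  59.863 -49.03 ]
-0.07 (array([ 0.079,  0.001, -0.001]), array([-0.004, -0.005, -0.002]))
0 (array([ 0.359,  0.001, -0.001]), array([-0.004, -0.005, -0.002]))
0.05 (array([ 0.559,  0.001, -0.   ]), array([-0.004, -0.005, -0.002]))
0.1 (array([0.759, 0.001, 0.   ]), array([-0.004, -0.005, -0.002]))
0.13 (array([0.879, 0.001, 0.001]), array([-0.004, -0.005, -0.002]))
0.144 (array([0.935, 0.001, 0.001]), array([-0.004, -0.005, -0.002]))
```

Call:
{"name": "carry_out", "arguments": {
  "travel": [
    [0.04,0,0],
    [0.08,0,0],
    [0.12,0,0],
    [0.16,0,0],
    [0.2,0,0],
    [0.24,0,0],
    [0.28,0,0],
    [0.32,0,0],
    [0.36,0,0],
    [0.4,0,0]
  ],
  "twist": [
    [0,0,0],
    [0,0,0],
    [0,0,0],
    [0,0,0],
    [0,0,0],
    [0,0,0],
    [0,0,0],
    [0,0,0],
    [0,0,0],
    [0,0,0]
  ],
  "fingers": [1,1,1,1,1,1,1,1,1,1]
}}

```text
t: 11.18
tcp_pos: [0.5735, -0.099, 0.0288]
tool_rot: [[-0.359, 0.933, 0.0], [0.933, 0.359, -0.0], [-0.0, 0.0, -1.0]]
contact_force: [1.3, -4.4, 0.6]
gripper_width: -0.0003
grip_force: 2.1
```

```bash
python3 - <<'E'
from h import *
np.set_printoptions(precision=3,suppress=True)
o,p,R=tool();print(p,o["contact_force"])
fs=[manip.grab_frame(n) for n in("top","scene")]
kw=dict(c=(.53,-.05))
cv2.imwrite("pics/d.png",np.hstack([ortho(f,.06,**kw) for f in fs])[:,:,::-1])
for x in (.01,.03,.05,.1,.144): print(x,row([*st(x,0),.028],np.degrees(YAW)))
E
```

```text
[ 0.574 -0.099  0.029] [ 1.288 -4.414  0.577]
0.01 (array([-0.   , -0.001,  0.003]), array([-0.001, -0.002, -0.001]))
0.03 (array([ 0.08 , -0.001,  0.003]), array([-0.001, -0.002, -0.001]))
0.05 (array([ 0.16 , -0.001,  0.003]), array([-0.001, -0.002, -0.001]))
0.1 (array([ 0.36 , -0.001,  0.003]), array([-0.001, -0.002, -0.001]))
0.144 (array([ 0.536, -0.001,  0.003]), array([-0.001, -0.002, -0.001]))
```

View pics/d.png

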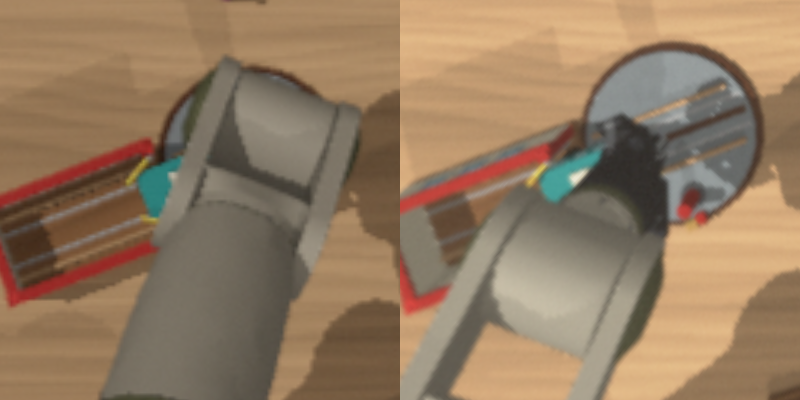

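The car is entering: both yellow flaps are swinging inward, at (138,168) and (150,218), and the deck is still lined up. I'll keep pushing.

Call:
{"name": "carry_out", "arguments": {
  "travel": [
    [0.04,0,0],
    [0.08,0,0],
    [0.12,0,0],
    [0.16,0,0],
    [0.2,0,0],
    [0.24,0,0],
    [0.28,0,0],
    [0.32,0,0],
    [0.36,0,0],
    [0.4,0,0]
  ],
  "twist": [
    [0,0,0],
    [0,0,0],
    [0,0,0],
    [0,0,0],
    [0,0,0],
    [0,0,0],
    [0,0,0],
    [0,0,0],
    [0,0,0],
    [0,0,0]
  ],
  "fingers": [1,1,1,1,1,1,1,1,1,1]
}}

```text
t: 12.52
tcp_pos: [0.5375, -0.0053, 0.0287]
tool_rot: [[-0.359, 0.933, -0.0], [0.933, 0.359, 0.0], [0.0, -0.0, -1.0]]
contact_force: [0.3, -2.7, 0.1]
gripper_width: 0.0002
grip_force: 0.8
```

Call:
{"name": "carry_out", "arguments": {
  "travel": [
    [0.03,0,0],
    [0.06,0,0],
    [0.09,0,0],
    [0.12,0,0],
    [0.14,0,0],
    [0.14,0,0]
  ],
  "twist": [
    [0,0,0],
    [0,0,0],
    [0,0,0],
    [0,0,0],
    [0,0,0],
    [0,0,0]
  ],
  "fingers": [1,1,1,1,1,1]
}}

```text
t: 13.28
tcp_pos: [0.5249, 0.0272, 0.0286]
tool_rot: [[-0.359, 0.933, -0.001], [0.933, 0.359, 0.0], [0.001, -0.001, -1.0]]
contact_force: [-0.2, -0.3, -0.2]
gripper_width: 0.0001
grip_force: 0.0
```

```bash
cat > car.py <<'E'
from h import *
np.set_printoptions(precision=4,suppress=True)
o,p,R=tool();d=p[:2]-C
u=np.array([np.cos(YAW),np.sin(YAW)]);v=np.array([-u[1],u[0]])
print("tcp st",d@u,d@v,p[2],o["contact_force"],o["t"])
fs=[manip.grab_frame(n) for n in("top","scene")];kw=dict(c=(.53,-.05))
for f in fs:
    b=ortho(f,.064,**kw);h=cv2.cvtColor(b,cv2.COLOR_RGB2HSV)
    m=(h[...,0]>78)&(h[...,0]<98)&(h[...,1]>140)&(h[...,2]>60)
    w=o2w(np.argwhere(m)[:,::-1],**kw)-C;x,y=w@u,w@v;s=(abs(y)<.05)&(x<.3)&(x>0)
    if s.sum()>50:print("car x",np.percentile(x[s],[1,99]),"y",np.percentile(y[s],[1,99]))
cv2.imwrite("pics/e%d.png"%int(o["t"]*10),np.hstack([ortho(f,.06,**kw) for f in fs])[:,:,::-1])
E
python3 car.py
```

```text
tcp st 0.1442959095415304 -0.000333105832174402 0.0286494945383193 [-0.2404 -0.3418 -0.2135] 13.275
car x [0.2441 0.2563] y [-0.023  -0.0069]
```

Call:
{"name": "carry_out", "arguments": {
  "travel": [
    [-0.012,0,0],
    [-0.012,0,-0.1],
    [-0.012,0,-0.2],
    [-0.012,0,-0.3],
    [-0.012,0,-0.45],
    [-0.3,0,-0.6],
    [-0.5,0.25,-0.6],
    [-0.6,0.5,-0.6],
    [-0.7,0.7,-0.6],
    [-0.7,0.7,-0.6]
  ],
  "twist": [
    [0,0,0],
    [0,0,0],
    [0,0,0],
    [0,0,0],
    [0,0,0],
    [0,0,0],
    [0,0,0],
    [0,0,0],
    [0,0,0],
    [0,0,0]
  ],
  "fingers": [1,1,1,1,1,1,1,1,1,1]
}}

```text
t: 14.62
tcp_pos: [0.7528, -0.0745, 0.1775]
tool_rot: [[-0.358, 0.934, -0.001], [0.934, 0.358, 0.0], [0.001, -0.001, -1.0]]
contact_force: [-0.6, -0.2, -0.4]
gripper_width: -0.0001
grip_force: 0.0
```

```bash
python3 car.py; cp pics/e1[4-9]*.png pics/z.png
```

```text
tcp st -0.03268751096986664 -0.17634625166176798 0.17750600458633115 [-0.6179 -0.176  -0.3617] 14.625
car x [0.182  0.2561] y [-0.023  0.023]
```

View pics/z.png

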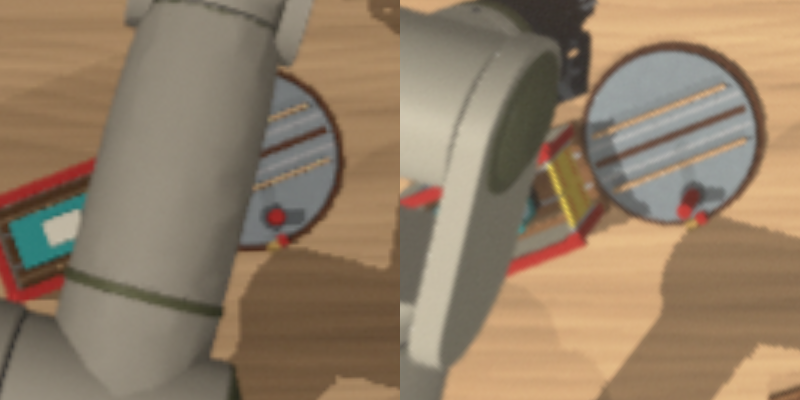

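The flaps are shut across the doorway at (565,190) in the right half. The lug is against the brass stop, the car is deep in the shed with its centre at about 206 mm, and the arm is clear. I'm handing in.

```bash
python3 -c "
from cell import manip
print(manip.job_done())"
```

```text
the job is handed in; nothing more can be done
None
```

I handed the job in at about 15 s of the 48 s: the turntable is against its stop, the small teal car is about 206 mm into the shed, and both flaps look shut behind it; no verdict came back.

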